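# Fit the keg's label holder behind the shelf lip and hold it home

### The arm

A 7-joint arm with a two-finger parallel gripper is mounted at the origin on the work surface. World frame = base frame: x ahead of the robot, y to its left, z up, the work surface at z = 0. Lengths are in mm, angles in degrees, forces in N, time in s.
With the tool pointing down it reaches from about 350 to 900 mm from the base axis. Payload 7.2 kg.
Tool frame: the origin (TCP) lies midway between the tips of the shut fingers; the grasp point (between the pads) lies 19 mm behind it; z points along the fingers, y is the direction in which the jaws open and shut (so a half turn about z gives the same grasp; the last joint's range is limited). The gripper opens to 85 mm and grips with 20 to 120 N. Pads are 22 mm wide; open, the fingers measure 114 mm over their backs; the gripper's body (76 mm by 85 mm) begins 54 mm behind the grasp point. The pads swing forward as they close: fully open they stand 13 mm farther back than shut.
Start: joints at [68.915, 23.554, -0.728, 91.456, 0.321, 64.991, -4.71], TCP at [184.569, -597.129, 231.297] pointing down, gripper open.
Joint ranges: [-169.25, 169.25], [-16.82, 113.86], [-84.01, 82.57], [7.8, 145.47], [-59.2, 239.2], [7.22, 106.19], [-163.78, 163.78]. Speed limits (degrees/s): [136.94, 136.94, 172.46, 172.46, 180, 180, 180].

### API

Orientations are given as [roll, pitch, yaw] about the fixed x, y, z axes, in that order (R = Rz(yaw) Ry(pitch) Rx(roll)).
In Python, from rig import robot gives the robot as it stands.
- The arm moves only by the shell command python3 -m inch 'ROWS' [FORCE]. ROWS is JSON, a list of rows, each a list of 3 entries, a list of its own where there are three numbers: the shift along the tool's x, y, z in cm, then the turn, a rotation vector about the tool's x, y, z in rad, then the opening, from 0 (shut) to 1 (fully open). A call has 1 to 20 rows; each row is the pose to reach, as a shift and turn from the pose commanded when the call began, along the tool's axes at that moment; what a row does not reach only later rows make up. A row lasts 1/8 s, in which the tool goes at most 62.5 mm and 10.7 degrees, less where a joint would pass 70% of its speed; a pose out of reach is approached as far as the arm can. A call with a gripper value outside its range is refused whole. The fingers move at their own pace and stop on an object; FORCE is the grip in N (left out, the last holds). Time passes only in rows, so rows that repeat a pose let the fingers close. It gives the time, the measured TCP pose, the force and the opening at its end, in the units of the state.
- robot.sense(): the state, without advancing time (a new reading comes with each control period).
- robot.capture(name): name is "scene" or "side" or "wrist"; returns (picture, depth): 480x640x3 uint8, red, green, blue; 480x640 float32, mm along the optical axis (not along the pixel's ray), 0 where there is no reading.
- robot.camera_info(name): a dict with "fx", "fy", "cx", "cy" (pixels), "rvec" (rotation vector, rad) and "tvec" (3), from world to camera coordinates, as OpenCV has them; the wrist camera has in their place "tool_from_camera" (4x4, takes a point from camera to tool coordinates, whose origin is the TCP and whose axes are the flange's). Camera axes: x right, y down, z forward; pixel columns grow to the right and rows downward; lengths in mm; the calibration is good to about 2 mm. A picture is of the moment at which its call begins: read the wrist's pose just before it. camera_info takes no time and is no camera call.
- robot.hand_in(): hands the job in, once; it reports no verdict.
The state is a dict: "time_s": time; "joint_positions": joint angles; "qd": joint speeds; "tau": joint torques, N m; "tool_pos": TCP position; "tcp_rot": TCP orientation; "wrist_force": force on the tool from outside, world axes, zero at the start; "torque": the same for the moment, N m; "opening": opening from 0.0 (shut) to 1.0 (fully open).
Only numpy, scipy, OpenCV 4.12 (cv2) and the standard library are available. Lean on these libraries where they do the work, as an engineer would, in place of code of your own. Each camera call takes 0.05 s, during which the arm holds its last target.

### The job

Take the blue-card label holder out of the stand and push its tongue down behind the lip of the white shelf, centred in front of the blue keg with the card facing out like the others, feeling it past the gripper strip until its flange sits fully down on the lip. Finish while still holding it there with a steady downward push of about 15 N, so that the lock screw can be fitted; do not force it, and leave the jars and the yellow-card holder where they are.

Things in the scene. Friction and masses are not known exactly. Their poses are not given: they have to be found in the camera images.
- blue_holder: Label holder to fit, BLUE card, 78 mm tall, 60 g. From below: tongue 5 thick x 60 wide x 22 high, round lower edge; flange 21 deep x 60 wide, 22 to 28 mm up; label plate (see blue_plate). Origin: centre of the tongue's lower edge; x thickness (card front with white panels faces -x, the back is plain blue), y width, z up. Starts upright in either slot of the stand, flange on the stand's top
- blue_plate (a point): Centre of the blue-card holder's flat label plate, 53 mm above the holder's origin. The plate is 8 mm thick (x), 62 mm wide (y) and 50 mm high (28 to 78 mm above the origin); it may be pinched across its faces or across its width
- spare_holder: Bystander: an identical label holder with a YELLOW card, in the stand's other slot, same frame
- stand: Fixed grey block 160 x 100 x 30 mm (x, y, z) on the bench, with two slots 24 mm deep, 66 mm long (y) and 7.5 mm wide (x), centred at x = -40 and +40 mm. Origin: centre of its underside
- shelf: Fixed low white shelf, 400 mm long (y), 192 mm deep, board top 60 mm above the bench, front lip nearest the robot. Origin: on the bench under the middle of the lip's REAR face; x to the back of the shelf, y along the lip, z up. A holder fully home has its axes parallel to the shelf's, its origin at x = +2.5 mm (tongue against the lip's rear face) and z = 63 mm (flange on the lip's edge guard)
- edge_guard: Blue plastic edge guard along the top of the lip, fixed; origin: middle of its top, 85 mm above the bench, 25 mm above the shelf board, at shelf x = -2 mm; axes as the shelf's. The lip below it is an upright white sheet 4 mm thick (shelf x -4 to 0 mm) along the whole front; the guard covers shelf x = -5 to -1 mm
- strip (a joint): Sprung aluminium strip along the lip's back, m, 0 at rest: upright face 3 mm behind the lip's rear face, up to 12 mm above the board; then a steep bevel leads back and up to 22 mm above the board, 7 mm behind the lip. A tongue pushes it back (to 0.002) and is pinched with about 5 N, so pushing it down takes some 3 to 25 N; held by friction only
- keg: Blue plastic keg, black lid, 74 mm across, 84 mm tall, 0.35 kg, loose on the board, its centre 115 mm behind the lip's rear face. One of three jars in a row about 120 mm apart, in any order; the only one without a holder in the lip in front of it. Origin: centre of its underside, axes parallel to the shelf's
- amber: Bystander: brown glass jar 54 mm across, 85 mm tall, black cap, loose on the shelf; origin under its centre. An orange-card holder is already fitted (fixed) in the lip right in front of it, its top 141 mm above the bench
- tub: Bystander: white jar 66 mm across, 78 mm tall, red cap, loose on the shelf; origin under its centre. A red-card holder is already fitted (fixed) in the lip right in front of it, its top 141 mm above the bench
Mind the look-alikes: they are no part of the job. What is shaped like the blue_holder but green is not meant.

How it is judged:
By the outcome, as a careful person would: the job done as asked, in the order asked, and still so for the second after the job is handed in, while the arm keeps its last pose, push and grip.
It also fails if it takes over 38 s, if anything falls off the work surface, if the arm or the gripper's body presses on something with over 40 N, if the wrist force passes 120 N, or if a joint passes its speed limit or range.

## Working session

There is one attempt and no reset: what is moved stays moved. The work goes in short steps, Python scripts to look and compute and a shell command to move; the robot and the scene stay as the last step left them, time stands still between calls to the robot, and variables do not carry over. Pictures are saved under pics/ and viewed, and the job is handed in when it is done.

```bash
ls; mkdir -p pics
python3 - <<'E'
from rig import robot
import cv2, pickle, numpy as np
s=robot.sense(); print(s)
for n in ("scene","side","wrist"):
    im,d=robot.capture(n); cv2.imwrite(f"pics/{n}0.png",im[:,:,::-1]); np.savez(f"{n}0.npz",im=im,d=d)
    print(n,robot.camera_info(n))
E
```

```text
pics
{'time_s': 0.0, 'joint_positions': array([68.91384292, 23.6024061 , -0.72823342, 91.50508504,  0.32010112,
       64.98910271, -4.70723916]), 'qd': array([ 0.05412908, -0.00374709, -0.04062991,  0.08686165,  0.02787291,
        0.01548619, -0.00221467]), 'tau': array([-4.59453149e-04, -6.00623488e+01,  6.82270434e-01, -2.99409717e+01,
        1.38768301e-02,  1.05907556e-02, -4.66477297e-05]), 'tool_pos': array([ 184.40927422, -596.65120831,  230.41968637]), 'tcp_rot': array([-1.79905630e+02,  6.05624238e-03,  1.71820592e+01]), 'wrist_force': array([ 0.24004122,  0.54362982, -0.12567619]), 'torque': array([ 0.00615517,  0.0277083 , -0.08488286]), 'opening': 1.0029742560341195}
scene {'fx': 446.23162061989444, 'fy': 446.23162061989444, 'cx': 326.31092115841625, 'cy': 251.9171083849671, 'rvec': array([ 0.75800485,  2.56123419, -1.11644412]), 'tvec': array([ 525.1895909 , -135.81963297, 1056.68254137])}
side {'fx': 469.8214339887251, 'fy': 469.8214339887251, 'cx': 321.762094356556, 'cy': 230.33398677822927, 'rvec': array([ 0.57909788, -2.44100717,  1.43791012]), 'tvec': array([511.7802333 , 200.75328353, 718.20565129])}
wrist {'fx': 335.0600628505452, 'fy': 335.0600628505452, 'cx': 325.17489204339694, 'cy': 237.81004145335996, 'tool_from_camera': array([[ 1.42945374e-04, -9.65317326e-01, -2.61079375e-01,
         6.49649515e+01],
       [ 9.99999229e-01,  4.60023990e-04, -1.15338052e-03,
         1.85892809e-01],
       [ 1.23348097e-03, -2.61079009e-01,  9.65316647e-01,
        -1.41715986e+02],
       [ 0.00000000e+00,  0.00000000e+00,  0.00000000e+00,
         1.00000000e+00]])}
```

View pics/scene0.png

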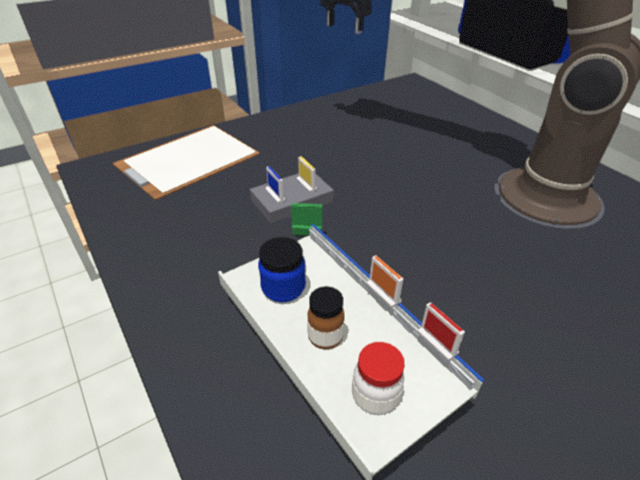

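View pics/side0.png

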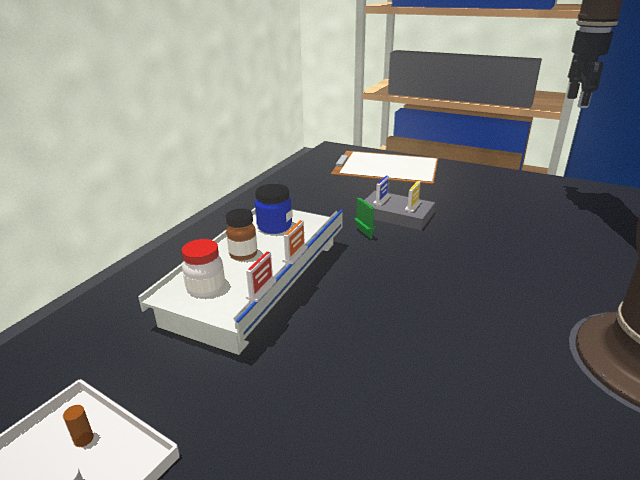

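View pics/wrist0.png

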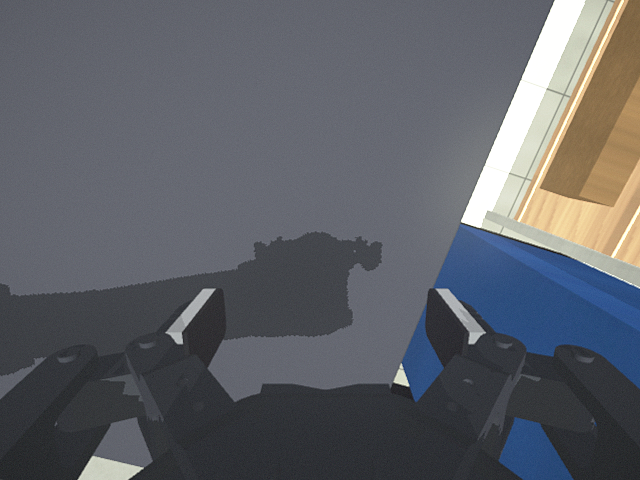

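Scene view: the blue-card holder is at about (274,183), the yellow-card one at (307,173), and the green look-alike, standing on the bench, at (308,218). The keg is at (282,270), with the orange holder at (386,280) and the red one at (442,330). The side view shows the blue holder at (383,188). I choose the blue card in the stand. Next I measure and crop.

```bash
cat > h.py <<'E'
import numpy as np, cv2
from scipy.spatial.transform import Rotation as R
from rig import robot
def cam(name, s=None):
    i=robot.camera_info(name); K=np.array([[i['fx'],0,i['cx']],[0,i['fy'],i['cy']],[0,0,1]])
    if name!='wrist':
        Rm=cv2.Rodrigues(np.array(i['rvec']))[0]; t=np.array(i['tvec']); return K,Rm.T,-Rm.T@t   # K, R world<-cam, C
    T=np.eye(4);T[:3,:3]=R.from_euler('xyz',s['tcp_rot'],degrees=True).as_matrix();T[:3,3]=s['tool_pos']
    T=T@np.array(i['tool_from_camera']); return K,T[:3,:3],T[:3,3]
def pts(c,uv,z):
    K,Rw,C=c; uv=np.atleast_2d(uv).astype(float); z=np.atleast_1d(z)
    p=np.c_[(uv[:,0]-K[0,2])/K[0,0],(uv[:,1]-K[1,2])/K[1,1],np.ones(len(uv))]*z[:,None]
    return p@Rw.T+C
def plane(c,uv,h):
    K,Rw,C=c; d=pts(c,uv,np.ones(len(np.atleast_2d(uv))))-C
    return C+d*((h-C[2])/d[:,2])[:,None]
def cloud(c,d):
    v,u=np.mgrid[:480,:640]; return pts(c,np.c_[u.ravel(),v.ravel()],d.ravel()).reshape(480,640,3)
def proj(c,P):
    K,Rw,C=c; q=(np.atleast_2d(P)-C)@Rw; return np.c_[K[0,0]*q[:,0]/q[:,2]+K[0,2],K[1,1]*q[:,1]/q[:,2]+K[1,2]]
def masks(im):
    h=cv2.cvtColor(im,cv2.COLOR_RGB2HSV); H,S,V=[h[...,k].astype(int) for k in range(3)]
    b=(S>110)&(V>50)
    return dict(blue=b&(H>105)&(H<130),yellow=b&(H>20)&(H<33)&(V>100),green=b&(H>50)&(H<80),red=b&((H<5)|(H>174)),orange=b&(H>5)&(H<17)&(V>120))
E
python3 - <<'E'
from h import *
for n in("scene","side"):
    f=np.load(n+"0.npz");im,d=f['im'],f['d'];c=cam(n);P=cloud(c,d)
    print(n,"C",c[2].round())
    for k,m in masks(im).items():
        nn,l,st,ce=cv2.connectedComponentsWithStats(m.astype(np.uint8))
        for j in range(1,nn):
            if st[j,4]>25:
                q=P[(l==j)&(d>0)]
                if len(q)<10: continue
                if np.abs(np.median(q,0)[0])>900 : continue
                print(k,st[j,4],ce[j].round(),np.median(q,0).round(),np.percentile(q,2,axis=0).round(),np.percentile(q,98,axis=0).round())
    s=(slice(140,250),slice(230,350)) if n=="scene" else (slice(150,250),slice(320,460))
    cv2.imwrite(f"pics/crop_{n}.png",cv2.resize(im[s][:,:,::-1],None,fx=5,fy=5,interpolation=cv2.INTER_NEAREST))
E
```

```text
scene C [926. 431. 606.]
blue 313 [233.  13.] [  150. -1404.    96.] [  146. -1465.    46.] [  154. -1351.   146.]
blue 11841 [316.  49.] [   19. -1028.    29.] [ -325. -1211.  -149.] [  152. -1019.   201.]
blue 73 [462.  17.] [-621. -904.   97.] [-635. -924.   40.] [-526. -818.  169.]
blue 186 [564.  52.] [-692. -473.   68.] [-721. -480.   36.] [ 28. -66. 311.]
blue 647 [241.  77.] [  150. -1406.  -163.] [  145. -1466.  -303.] [  154. -1353.   -34.]
blue 6022 [129.  86.] [  632. -1310.   -64.] [  339. -1374.  -133.] [  872. -1301.   -21.]
blue 40 [274. 173.] [ 564. -300.   87.] [ 561. -330.   85.] [ 567. -279.   89.]
blue 119 [273. 183.] [ 568. -306.   60.] [ 567. -328.   44.] [ 569. -283.   75.]
blue 212 [342. 251.] [582. -30.  84.] [ 521. -136.   -1.] [587.  45.  87.]
blue 1312 [283. 283.] [716.   5. 103.] [676. -30.  67.] [736.  12. 129.]
blue 102 [410. 313.] [575. 142.  84.] [514.  75.   0.] [577. 167.  86.]
blue 134 [469. 368.] [570. 258.  84.] [509. 232.   0.] [573. 282.  86.]
yellow 34 [307. 162.] [ 483. -305.   87.] [ 406. -435.    0.] [ 486. -278.   88.]
yellow 145 [305. 17
[... 2689 characters left out ...]
. 153.] [ 811. -647.    4.] [ 790. -675.    2.] [ 825. -603.    6.]
orange 90 [535. 169.] [  270. -1489.  -256.] [  220. -1522.  -259.] [  318. -1448.  -251.]
orange 135 [349. 173.] [ 756. -490.    4.] [ 640. -526.    2.] [ 794. -469.    6.]
orange 36 [429. 180.] [ 507. -527.    4.] [ 493. -589.    1.] [ 527. -517.    6.]
orange 52 [402. 180.] [ 579. -511.    4.] [ 541. -525.    2.] [ 613. -499.    6.]
orange 53 [293. 227.] [581.  91. 142.] [578.  65. 140.] [585. 119. 143.]
orange 216 [296. 241.] [577.  93. 115.] [575.  65.  97.] [579. 117. 135.]
orange 177 [238. 231.] [683. 116. 120.] [670.  91. 112.] [707. 123. 128.]
orange 238 [ 73. 412.] [669. 490.  54.] [659. 480.  53.] [680. 500.  56.]
```

View pics/crop_scene.png

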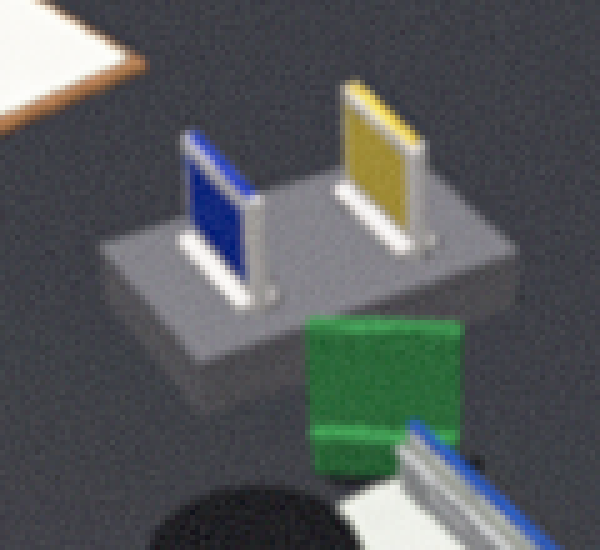

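View pics/crop_side.png

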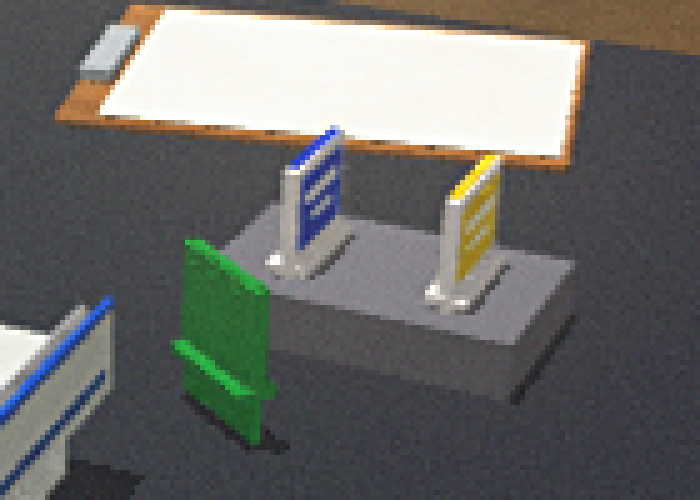

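The crops confirm the choice. The blue-card holder has a white frame, sits in the stand's left slot in the scene view, and its card side faces the robot (-x). The green one is plain, with no panels, and stands on the bench. I now work out the first move, to a view over the stand at yaw 90.

```bash
cat >> h.py <<'E'
def delta(p,rpy,s=None):
    """shift (cm) and rotvec (rad) in tool axes from the measured pose s"""
    s=s or robot.sense(); R0=R.from_euler('xyz',s['tcp_rot'],degrees=True); R1=R.from_euler('xyz',rpy,degrees=True)
    return (R0.inv().apply(np.array(p)-s['tool_pos'])/10).round(3),(R0.inv()*R1).as_rotvec().round(4)
E
python3 - <<'E'
from h import *
print(delta([564,-305,225],[180,0,90]))
E
```

```text
(array([ 44.883, -16.665,   0.579]), array([-1.100e-03, -7.000e-04, -1.271e+00]))
```

```bash
python3 -m inch '[[[5,-1.9,0],[0,0,-0.14],0.6],[[10,-3.7,0],[0,0,-0.28],0.6],[[15,-5.6,0],[0,0,-0.42],0.6],[[20,-7.4,0],[0,0,-0.57],0.6],[[25,-9.3,0],[0,0,-0.71],0.6],[[30,-11.1,0.2],[0,0,-0.85],0.6],[[35,-13,0.3],[0,0,-0.99],0.6],[[40,-14.8,0.5],[0,0,-1.13],0.6],[[44.9,-16.7,0.6],[0,0,-1.27],0.6],[[44.9,-16.7,0.6],[0,0,-1.27],0.6],[[44.9,-16.7,0.6],[0,0,-1.27],0.6]]'
python3 - <<'E'
from h import *
s=robot.sense(); im,d=robot.capture("wrist"); cv2.imwrite("pics/wrist1.png",im[:,:,::-1]); np.savez("wrist1.npz",im=im,d=d,s=s)
print(s['time_s'],s['tool_pos'],s['tcp_rot'],s['opening'],s['joint_positions'])
E
```

```text
time_s: 1.52
tool_pos: [563.7, -305.4, 224.7]
tcp_rot: [-179.9, 0.0, 89.9]
wrist_force: [-1.0, -0.4, -0.6]
opening: 0.601
1.525 [ 563.69068651 -305.35055938  224.74364098] [-1.79929331e+02  8.30547310e-03  8.98960077e+01] 0.6011656484567355 [ 40.24081953  27.41045617 -23.19845092  88.24551482  11.41719299
  66.75272944  14.73816614]
```

View pics/wrist1.png

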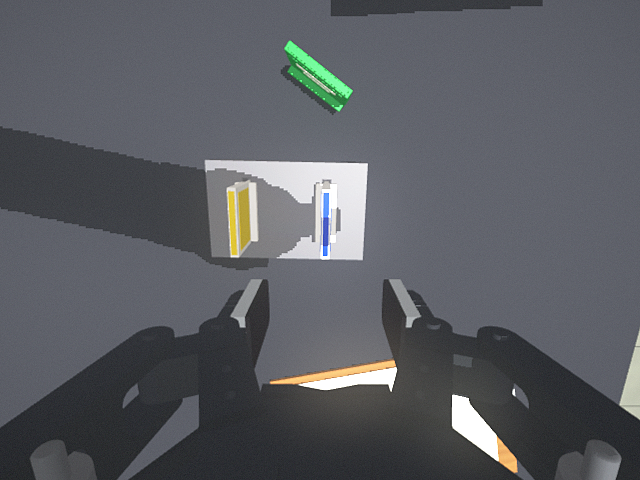

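The wrist view shows the blue plate's top edge from about (326,193) to (325,257), the stand's corners near (205,160), (367,163), (362,260) and (211,258), and the yellow one at (240,215). Now the exact measurement.

Run:
```python
from h import *
f=np.load("wrist1.npz",allow_pickle=True);im,d,s=f['im'],f['d'],f['s'].item();c=cam('wrist',s);P=cloud(c,d)
cv2.imwrite("pics/c1.png",cv2.resize(im[150:280,190:390][:,:,::-1],None,fx=4,fy=4,interpolation=cv2.INTER_NEAREST))
z=P[...,2]
roi=np.zeros(z.shape,bool);roi[150:275,290:370]=1
t=roi&(z>80)&(z<95)
nn,l,st,ce=cv2.connectedComponentsWithStats(t.astype(np.uint8)); j=1+np.argmax(st[1:,4]); print(st[j],ce[j])
v,u=np.nonzero(l==j); print("z",np.median(z[l==j]))
W=plane(c,np.c_[u,v],86.)[:,:2].astype(np.float32)
r=cv2.minAreaRect(W); print("rect",r, "x%",np.percentile(W[:,0],[1,50,99]),"y%",np.percentile(W[:,1],[0,50,100]))
vx=cv2.fitLine(W,cv2.DIST_L2,0,.01,.01).ravel();print("axis yaw",np.degrees(np.arctan2(-vx[0],vx[1])))
# stand
t=(z>24)&(z<34); roi[:]=0;roi[140:275,190:380]=1;t&=roi
v,u=np.nonzero(t);W=plane(c,np.c_[u,v],30.)[:,:2].astype(np.float32);print("stand",cv2.minAreaRect(W),np.median(z[t]))
# two-view height of blue top edge: scene centroid + wrist centroid
fs=np.load("scene0.npz");cs=cam('scene')
m=masks(fs['im'])['blue'];nn,ll,st,ce2=cv2.connectedComponentsWithStats(m.astype(np.uint8))
k=[i for i in range(1,nn) if abs(ce2[i][0]-274)<3 and abs(ce2[i][1]-173)<4][0]
mw=masks(im)['blue'];mw[:,:300]=0;mw[:,350:]=0;mw[:170]=0;mw[275:]=0
vv,uu=np.nonzero(mw);print("wrist blue",uu.mean(),vv.mean(),len(uu),vv.min(),vv.max())
a=plane(cs,ce2[k][None],0)[0]-cs[2]; 
b=plane(c,[[uu.mean(),vv.mean()]],0)[0]-c[2]
A=np.c_[a,-b];x=np.linalg.lstsq(A,c[2]-cs[2],rcond=None)[0];print(cs[2]+x[0]*a,c[2]+x[1]*b)
```

```text
[321 188  11  71 655] [325.72519084 222.45954198]
z 85.29463354784582
rect ((563.1906127929688, -303.08648681640625), (61.43864059448242, 8.485167503356934), 89.71865844726562) x% [558.83135742 563.21600342 567.44613037] y% [-333.79544067 -302.22921753 -272.37380981]
axis yaw -1.4398764
stand ((523.1181640625, -302.20745849609375), (99.88545989990234, 159.5458221435547), 88.70870208740234) 29.009065898629387
wrist blue 325.2765273311897 223.10932475884243 311 193 255
[ 563.50036831 -302.75915257   86.49667693] [ 562.61614531 -302.24219724   86.38326084]
```

View pics/c1.png

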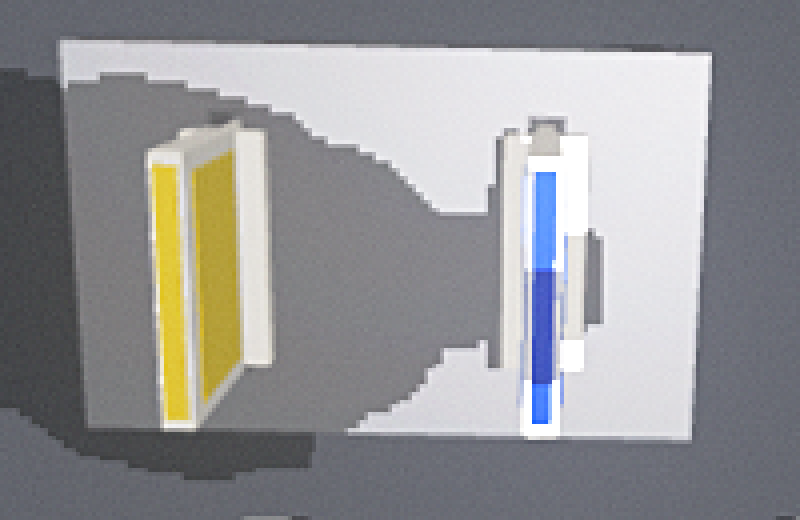

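Run:
```python
from h import *
print(delta([563.2,-302.8,47],[180,0,88.8]))
```

```text
(array([ 0.347,  0.022, 17.79 ]), array([-0.0012,  0.0006,  0.0178]))
```

```bash
python3 -m inch '[[[0.35,0,4],[0,0,0.018],0.6],[[0.35,0,9],[0,0,0.018],0.6],[[0.35,0,13],[0,0,0.018],0.6],[[0.35,0,16],[0,0,0.018],0.6],[[0.35,0,17.8],[0,0,0.018],0.6],[[0.35,0,17.8],[0,0,0.018],0.6]]'
python3 - <<'E'
from h import *
s=robot.sense(); im,d=robot.capture("wrist"); cv2.imwrite("pics/wrist2.png",im[:,:,::-1])
print(s['time_s'],s['tool_pos'],s['tcp_rot'],s['wrist_force'])
E
```

```text
time_s: 2.33
tool_pos: [563.0, -302.1, 46.4]
tcp_rot: [-179.9, -0.0, 88.8]
wrist_force: [0.0, -0.4, -0.3]
opening: 0.599
2.325 [ 563.03599208 -302.13338076   46.41691443] [-1.79886499e+02 -2.36591149e-02  8.88260380e+01] [ 0.0083421  -0.4496983  -0.33278985]
```

View pics/wrist2.png

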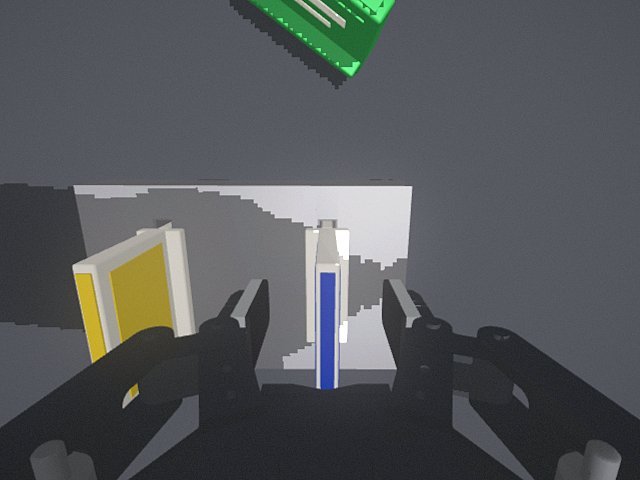

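The plate sits midway between the pads (column 326), and the yellow holder at columns 75–190 lies outside the left finger. I close now.

```bash
python3 -m inch '[[[0,0,0],[0,0,0],0.3],[[0,0,0],[0,0,0],0.1],[[0,0,0],[0,0,0],0],[[0,0,0],[0,0,0],0],[[0,0,0],[0,0,0],0],[[0,0,0],[0,0,0],0],[[0,0,0],[0,0,0],0]]' 70
python3 - <<'E'
from h import *
s=robot.sense(); print(s['time_s'],s['tool_pos'],s['tcp_rot'],s['wrist_force'],s['opening'])
# shelf geometry from scene/side: guard top line
for n in("scene","side"):
    f=np.load(n+"0.npz");im,d=f['im'],f['d'];c=cam(n);P=cloud(c,d);m=masks(im)['blue']
    W=plane(c,np.c_[np.mgrid[:480,:640][1].ravel(),np.mgrid[:480,:640][0].ravel()],85.).reshape(480,640,3)
    k=m&(np.abs(P[...,2]-84.5)<3)&(P[...,0]>555)&(P[...,0]<600)&(P[...,1]>-125)&(P[...,1]<300)
    q=W[k][:,:2].astype(np.float32);l=cv2.fitLine(q,cv2.DIST_HUBER,0,.01,.01).ravel()
    yaw=np.degrees(np.arctan2(-l[0]*np.sign(l[1]),abs(l[1])))
    x_at=lambda y:l[2]+(y-l[3])*l[0]/l[1]
    print(n,"guard yaw",yaw,"x at y=-30,0,200",x_at(-30),x_at(0),x_at(200),"ymin/max",q[:,1].min(),q[:,1].max(),len(q))
    # keg lid (black top) z: circle
    k=(P[...,2]>135)&(P[...,2]<150)&(np.hypot(P[...,0]-700,P[...,1]+20)<60)
    zz=np.median(P[k][:,2]);top=k&(P[...,2]>zz-2)
    v,u=np.nonzero(top);Q=plane(c,np.c_[u,v],zz)[:,:2].astype(np.float32)
    print(" lid z",zz,len(u),cv2.minEnclosingCircle(Q),Q.min(0),Q.max(0))
    for nm,col,y0 in(("orange","orange",91),("red","red",206)):
        k=masks(im)[col]&(P[...,2]>136)&(np.abs(P[...,1]-y0)<45)&(P[...,0]<600)
        Q=W*0; v,u=np.nonzero(k);Q=plane(c,np.c_[u,v],141.)[:,:2].astype(np.float32);print(nm,cv2.minAreaRect(Q),len(u))
E
```

```text
time_s: 3.25
tool_pos: [564.8, -301.7, 48.3]
tcp_rot: [179.9, 0.0, 88.9]
wrist_force: [-0.9, 0.7, 6.8]
opening: 0.084
3.25 [ 564.7683715  -301.68698003   48.29660001] [1.79932415e+02 4.55045102e-02 8.89156415e+01] [-0.90758179  0.71144736  6.83092781] 0.0836718272237686
scene guard yaw 2.4597125 x at y=-30,0,200 582.8607 581.572 572.9808 ymin/max -115.01094 283.397 399
 lid z 143.8083423185834 1037 ((699.73486328125, -23.750375747680664), 34.80390167236328) [667.1181   -58.166306] [733.9129    10.827465]
orange ((581.654296875, 89.0177230834961), (5.874044418334961, 54.87433624267578), 2.5405538082122803) 98
red ((576.4727783203125, 205.22654724121094), (5.4555206298828125, 54.58852767944336), 2.5508527755737305) 130
side guard yaw 2.5320783 x at y=-30,0,200 579.7986 578.4719 569.62756 ymin/max -112.67588 287.6428 260
 lid z 143.72550440795192 380 ((696.6980590820312, -20.584014892578125), 35.970829010009766) [663.8035   -55.155045] [731.8555    15.093777]
orange ((582.0833740234375, 90.00602722167969), (4.917313575744629, 55.68072509765625), 3.8083677291870117) 53
red ((576.9588623046875, 206.3254852294922), (5.653749942779541, 54.22798156738281), 1.9354407787322998) 65
```

```bash
python3 -m inch '[[[0,0,-0.5],[0,0,0],0],[[0,0,-1.5],[0,0,0],0],[[0,0,-3],[0,0,0],0],[[0,0,-6],[0,0,0],0],[[0,0,-10],[0,0,0],0],[[0,0,-14],[0,0,0],0],[[0,0,-14],[0,0,0],0]]'
python3 - <<'E'
from h import *
s=robot.sense(); print(s['time_s'],s['tool_pos'],s['tcp_rot'],s['wrist_force'],s['opening'])
print(delta([586,-27,195],[180,0,92.5]))
im,d=robot.capture("wrist"); cv2.imwrite("pics/wrist3.png",im[:,:,::-1]); np.savez("wrist3.npz",im=im,d=d,s=s)
E
```

```text
time_s: 4.12
tool_pos: [566.3, -302.1, 192.2]
tcp_rot: [179.6, 0.2, 88.9]
wrist_force: [0.4, -0.7, -0.5]
opening: 0.087
4.125 [ 566.34831563 -302.1057002   192.21940507] [179.61268528   0.18180876  88.908224  ] [ 0.40809625 -0.67317289 -0.50663332] 0.08676352731916243
(array([27.542,  1.443, -0.356]), array([ 0.0067,  0.0034, -0.0627]))
```

View pics/wrist3.png

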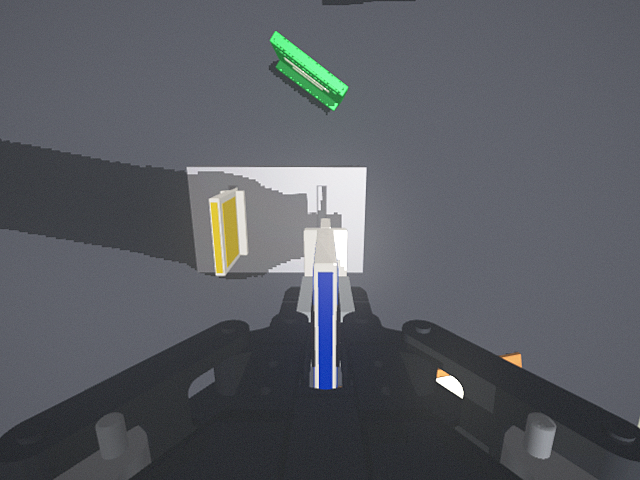

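```bash
python3 -m inch '[[[5,0.25,0],[0,0,-0.01],0],[[10,0.5,0],[0,0,-0.02],0],[[15,0.8,0],[0,0,-0.035],0],[[20,1.05,0],[0,0,-0.045],0],[[24,1.3,-0.2],[0,0,-0.055],0],[[27,1.4,-0.3],[0,0,-0.063],0],[[27.5,1.4,-0.3],[0,0,-0.063],0],[[27.5,1.4,-0.3],[0,0,-0.063],0],[[27.5,1.4,-0.3],[0,0,-0.063],0]]'
python3 - <<'E'
from h import *
s=robot.sense(); print(s['time_s'],s['tool_pos'],s['tcp_rot'],s['wrist_force'],s['opening'])
for n in("wrist","side","scene"):
    im,d=robot.capture(n); cv2.imwrite(f"pics/{n}4.png",im[:,:,::-1]); np.savez(f"{n}4.npz",im=im,d=d,s=s)
E
```

```text
time_s: 5.3
tool_pos: [583.2, -28.6, 189.9]
tcp_rot: [-180.0, 0.0, 92.4]
wrist_force: [0.8, -0.1, -0.8]
opening: 0.082
5.3 [583.19234014 -28.63815399 189.85707567] [-1.79951724e+02  4.37050437e-02  9.23964036e+01] [ 0.81739165 -0.12240834 -0.81275783] 0.08187101045799702
```

View pics/wrist4.png

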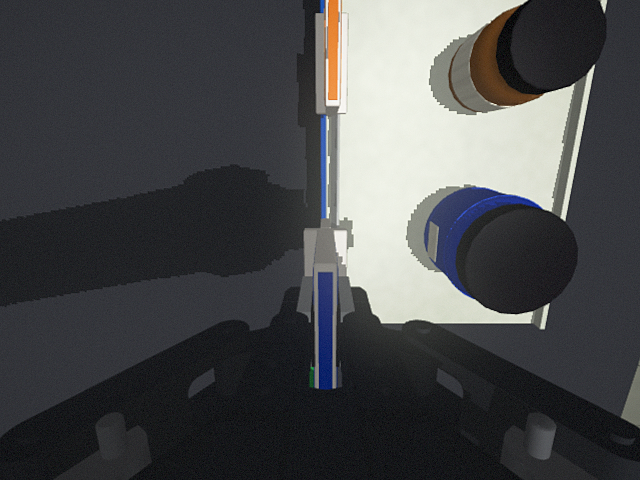

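View pics/side4.png

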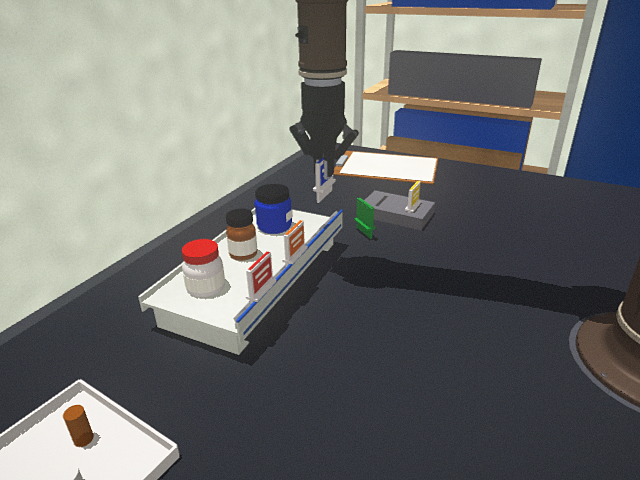

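View pics/scene4.png

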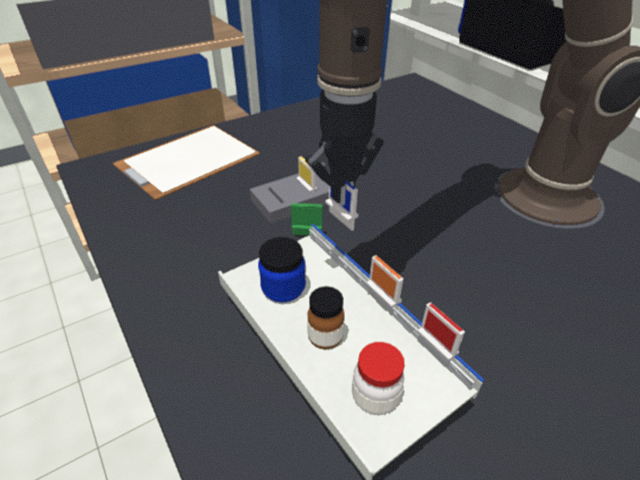

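The holder is held upright over the lip. In the wrist view its top edge is at (326,265–388), the guard line runs down column 323 (rows 110–225), the keg lid is at about (515,258), and the orange holder is at (333,60). I measure these together in the one wrist frame, and check the holder with the other views.

Run:
```python
from h import *
f=np.load("wrist4.npz",allow_pickle=True);im,d,s=f['im'],f['d'],f['s'].item();c=cam('wrist',s);P=cloud(c,d);z=P[...,2]
M=masks(im)
def fit(mask,h,nm):
    v,u=np.nonzero(mask);Q=plane(c,np.c_[u,v],h)[:,:2].astype(np.float32);l=cv2.fitLine(Q,cv2.DIST_HUBER,0,.01,.01).ravel()
    l*=np.sign(l[1]) if 0 else 1
    print(nm,"n",len(u),"yaw",np.degrees(np.arctan2(-l[0]/l[1],1)),"mean",Q.mean(0),"x at -27:",l[2]+(-27-l[3])*l[0]/l[1],"zmed",np.median(z[mask]),"rect",cv2.minAreaRect(Q)[:2]);return Q
g=M['blue'].copy();g[:105]=0;g[222:]=0;g[:,:310]=0;g[:,340:]=0
fit(g,85.,"guard")
o=M['orange'].copy();o[120:]=0;o[:,:315]=0;o[:,350:]=0; o&=z>136; fit(o,141,"orange top")
# keg lid
k=(z>138)&(z<150);k[:150]=0;k[330:]=0;k[:,:430]=0
k=(k&(im.max(2)<90))
nn,l,st,ce=cv2.connectedComponentsWithStats(k.astype(np.uint8));j=1+np.argmax(st[1:,4]);k=l==j
zz=np.median(z[k]);v,u=np.nonzero(k);Q=plane(c,np.c_[u,v],zz)[:,:2].astype(np.float32);print("lid",zz,cv2.minEnclosingCircle(Q),cv2.fitEllipse(cv2.convexHull(Q)),Q.min(0),Q.max(0))
# held holder
b=np.zeros(z.shape,bool);b[225:395,295:355]=1
hh=b&M['blue'];zt=np.median(z[hh]);Q=fit(hh,zt,"held blue");print(Q.min(0),Q.max(0))
for lo,hi in((150,178),(178,190),(190,215),(215,260)):
    t=b&(z>lo)&(z<hi);v,u=np.nonzero(t)
    if len(u)>20: print(lo,hi,len(u),np.median(z[t]),"rows",v.min(),v.max(),"cols",u.min(),u.max(),"xyz pct",np.percentile(P[t],[2,50,98],axis=0).round(1).tolist())
print('z col 326',[(r,P[r,326].round(1).tolist()) for r in range(222,395,8)])
```

```text
guard n 526 yaw 2.2767794 mean [578.3053    23.844065] x at -27: 580.3673 zmed 83.9841614228014 rect ((578.0877685546875, 22.074247360229492), (3.54813814163208, 72.82266998291016))
orange top n 990 yaw 1.9112962 mean [581.1557   85.59372] x at -27: 584.8982 zmed 140.85024452150788 rect ((582.1293334960938, 84.56501007080078), (6.4691877365112305, 45.59844207763672))
lid 142.87135006266118 ((696.9532470703125, -23.79079818725586), 34.885643005371094) ((697.0865478515625, -23.907852172851562), (66.53697967529297, 69.49090576171875), 65.23027801513672) [662.45184 -57.51127] [731.83307    9.652745]
held blue n 1610 yaw 2.4745069 mean [582.0741   -24.818243] x at -27: 582.1834 zmed 227.38097342545916 rect ((582.0889282226562, -25.738975524902344), (8.465123176574707, 45.722023010253906))
[577.1907   -48.645786] [587.44214    -3.0977182]
150 178 1063 176.44532650214893 rows 225 275 cols 304 347 xyz pct [[571.2, -23.5, 170.1], [581.5, -9.4, 176.4], [591.8, -0.6, 177.7]]
178 190 119 183.8909133458454 rows 229 268 cols 305 342 xyz pct [[574.2, -17.7, 178.1], [581.0, 0.1, 183.9], [586.9, 0.4,
[... 235 characters left out ...]
81.9, -18.5, 227.2], [590.4, 0.0, 257.9]]
z col 326 [(222, [581.5, -0.8, 159.9]), (230, [581.4, 0.1, 181.3]), (238, [581.4, -0.1, 194.7]), (246, [581.4, 0.0, 206.9]), (254, [581.4, -0.1, 216.8]), (262, [581.4, 0.1, 226.0]), (270, [581.5, -2.7, 226.1]), (278, [581.6, -4.8, 227.9]), (286, [581.7, -8.2, 226.6]), (294, [581.8, -10.6, 227.9]), (302, [582.0, -14.2, 226.4]), (310, [582.1, -16.1, 228.6]), (318, [582.3, -20.2, 226.5]), (326, [582.4, -22.9, 227.2]), (334, [582.5, -25.9, 227.5]), (342, [582.6, -28.8, 227.8]), (350, [582.8, -32.5, 227.0]), (358, [582.9, -35.0, 228.1]), (366, [583.0, -38.8, 227.4]), (374, [583.2, -41.6, 228.1]), (382, [583.3, -44.9, 228.2]), (390, [582.2, -19.4, 263.3])]
```

Run:
```python
import cv2
a=cv2.imread("pics/wrist4.png")[215:395,270:380];cv2.imwrite("pics/c4.png",cv2.resize(a,None,fx=3,fy=3,interpolation=cv2.INTER_NEAREST))
b=cv2.imread("pics/side4.png")[130:250,260:390];c=cv2.imread("pics/scene4.png")[150:270,280:410]
cv2.imwrite("pics/c4b.png",cv2.resize(cv2.hconcat([b,c]),None,fx=3,fy=3,interpolation=cv2.INTER_NEAREST))
```

```text
(no output)
```

View pics/c4.png

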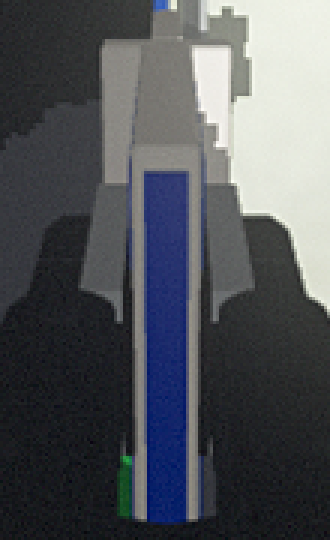

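View pics/c4b.png

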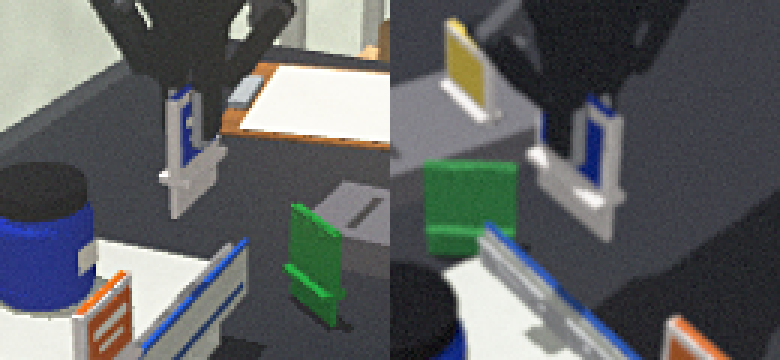

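```bash
python3 -m inch '[[[0.1,0.15,1.5],[0,0,0],0],[[0.2,0.3,3.5],[0,0,0],0],[[0.2,0.3,5],[0,0,0],0],[[0.2,0.3,5.8],[0,0,0],0],[[0.2,0.3,5.8],[0,0,0],0],[[0.2,0.3,5.8],[0,0,0],0]]'
python3 - <<'E'
from h import *
s=robot.sense(); print(s['time_s'],s['tool_pos'],s['tcp_rot'],s['wrist_force'],s['torque'],s['opening'])
for n in("wrist","side","scene"):
    im,d=robot.capture(n); np.savez(f"{n}5.npz",im=im,d=d,s=s)
    a=im[:,:,::-1]; cv2.imwrite(f"pics/{n}5.png",a)
    sl={'wrist':(slice(180,300),slice(260,400)),'side':(slice(140,260),slice(260,390)),'scene':(slice(160,280),slice(280,410))}[n]
    cv2.imwrite(f"pics/c5{n}.png",cv2.resize(a[sl],None,fx=5,fy=5,interpolation=cv2.INTER_NEAREST))
E
```

```text
time_s: 6.2
tool_pos: [586.7, -24.6, 132.7]
tcp_rot: [180.0, 0.0, 92.5]
wrist_force: [-0.8, -0.5, -0.3]
opening: 0.086
6.2 [586.69794037 -24.57423501 132.72061608] [1.79958676e+02 1.38005415e-03 9.25244905e+01] [-0.79918692 -0.52440484 -0.27766872] [ 0.00690042 -0.02326639  0.01358523] 0.08615101662097836
```

View pics/c5wrist.png

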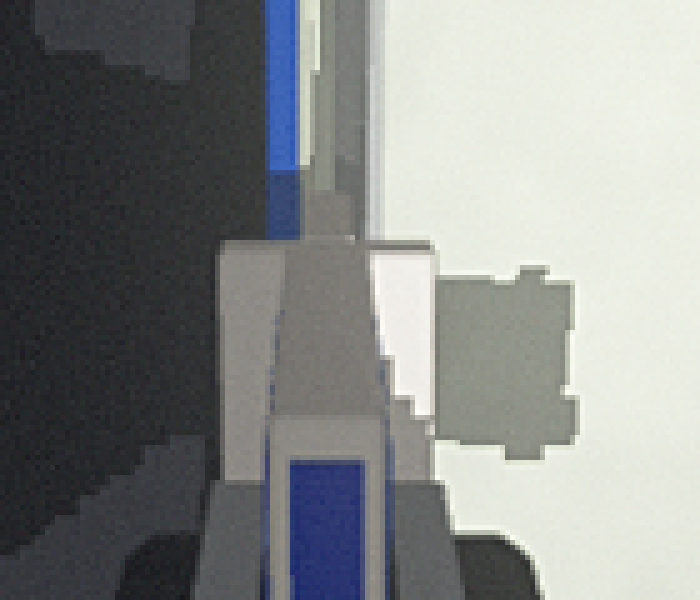

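View pics/c5side.png

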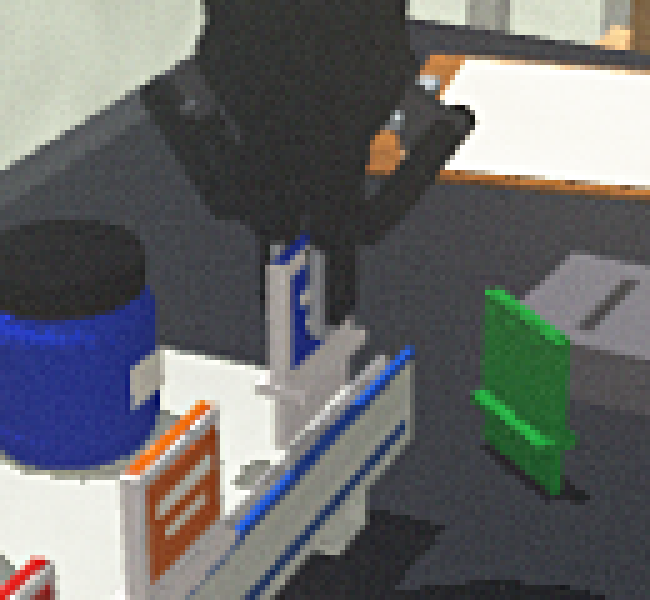

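View pics/c5scene.png

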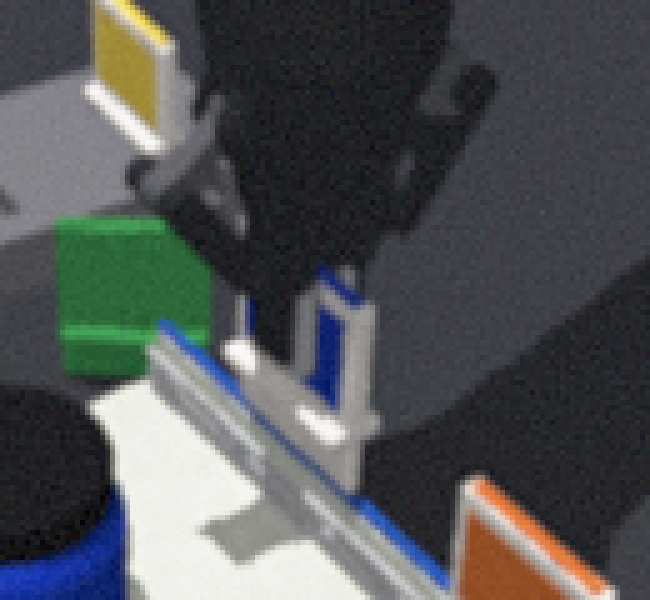

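In the wrist crop, the tongue's end (columns 302–355) sits just behind the guard's rear edge (300), and the slot mouth runs to about 366, so it needs about 1 mm more towards the back. I measure again to refine this.

Run:
```python
from h import *
s=robot.sense(); print(s['time_s'],s['tool_pos'],s['tcp_rot'])
f=np.load("wrist5.npz",allow_pickle=True);im,d=f['im'],f['d'];c=cam('wrist',s);P=cloud(c,d);z=P[...,2]
M=masks(im)
g=M['blue'].copy();g[212:]=0;g[:,:305]=0;g[:,330:]=0
v,u=np.nonzero(g);ok=np.abs(z[v,u]-84)<4;u,v=u[ok],v[ok]
Q=plane(c,np.c_[u,v],85.);l=cv2.fitLine(Q[:,:2].astype(np.float32),cv2.DIST_HUBER,0,.01,.01).ravel()
print("guard",len(u),"x at -27",l[2]+(-27-l[3])*l[0]/l[1],"yaw",np.degrees(np.arctan(-l[0]/l[1])),"z",np.median(z[v,u]),"rows",v.min(),v.max())
for r in range(214,272,4):
    a=[(k,P[r,k].round(1).tolist()) for k in range(318,336,4)];print(r,[x[1] for x in a])
# tongue edges via colour in rows 219-226
for r in (220,223,226): print(r,im[r,312:340].sum(1).tolist())
b=np.zeros(z.shape,bool);b[255:395,300:350]=1;hh=b&M['blue']&(z>150);v,u=np.nonzero(hh);zt=np.median(z[hh])
Q=plane(c,np.c_[u,v],zt+.9);l=cv2.fitLine(Q[:,:2].astype(np.float32),cv2.DIST_HUBER,0,.01,.01).ravel()
print("held top z",zt,"x at -27",l[2]+(-27-l[3])*l[0]/l[1],"yaw",np.degrees(np.arctan(-l[0]/l[1])))
k=(z>138)&(z<150)&(im.max(2)<90);k[:,:400]=0
nn,L,st,ce=cv2.connectedComponentsWithStats(k.astype(np.uint8));j=1+np.argmax(st[1:,4]);k=L==j
v,u=np.nonzero(k);Q=plane(c,np.c_[u,v],143.8)[:,:2].astype(np.float32);print("lid",cv2.minEnclosingCircle(Q),st[j])
# plate ends in scene/side: two-view of white plate? use blue top extents
for n in("scene","side"):
    f=np.load(n+"5.npz",allow_pickle=True);im,d=f['im'],f['d'];c=cam(n);P=cloud(c,d)
    k=(np.abs(P[...,0]-586)<22)&(np.abs(P[...,1]+28)<45)&(P[...,2]>91)&(P[...,2]<172)&(im.min(2)>90)
    v,u=np.nonzero(k);q=P[k];lo=q[:,2]<118;print(n,len(u),"all",np.percentile(q,[1,99],axis=0).round(1).tolist(),"flange/tongue",np.percentile(q[lo],[1,99],axis=0).round(1).tolist())
```

```text
6.35 [586.72948728 -24.65994316 132.93523117] [1.79935938e+02 1.20108753e-02 9.25187962e+01]
guard 599 x at -27 579.87134 yaw 1.7780937 z 84.22005940219304 rows 112 211
214 [[580.4, 3.6, 84.3], [582.7, -1.2, 59.2], [585.3, -1.1, 58.8], [587.5, 2.5, 76.8], [589.8, 3.3, 80.4]]
218 [[580.5, 1.3, 84.7], [582.8, 3.2, 93.3], [585.1, 3.2, 92.8], [587.7, -0.1, 76.0], [589.9, 1.0, 81.1]]
222 [[580.6, -1.2, 84.1], [582.9, 3.2, 103.3], [585.0, 3.3, 103.8], [587.1, 3.5, 104.1], [590.0, -1.5, 80.7]]
226 [[580.7, -3.8, 83.2], [583.0, 3.1, 112.2], [585.0, 3.1, 112.2], [587.0, 3.2, 111.9], [590.2, -3.9, 80.6]]
230 [[581.2, 3.8, 123.8], [583.1, 3.9, 123.9], [584.9, 4.0, 124.2], [586.7, 4.5, 125.6], [588.8, 3.0, 119.2]]
234 [[581.4, 3.6, 130.4], [583.1, 3.8, 130.9], [584.9, 4.2, 132.2], [586.6, 4.5, 133.0], [588.5, 3.4, 128.6]]
238 [[581.5, 3.8, 138.1], [583.2, 4.1, 139.0], [584.9, 4.1, 138.7], [586.6, 4.2, 138.6], [588.3, 3.8, 137.0]]
242 [[581.6, 3.9, 144.7], [583.3, 3.8, 144.1], [584.9, 3.9, 144.2], [586.5, 4.3, 145.2], [588.1, 3.8, 143.4]]
246 [[581.8, 4.2, 151.1], [583.3, 4.0, 150.5], [584.8, 4.1
[... 837 characters left out ...]
642, 695, 688, 697]
223 [185, 215, 233, 254, 252, 235, 236, 260, 318, 368, 369, 359, 363, 359, 367, 374, 363, 366, 345, 309, 322, 456, 607, 596, 629, 696, 686, 691]
226 [172, 215, 234, 229, 235, 230, 228, 233, 316, 369, 348, 363, 351, 361, 365, 346, 366, 359, 345, 307, 354, 504, 632, 604, 644, 709, 698, 698]
held top z 170.46844225716012 x at -27 585.8014 yaw 2.7347984
lid ((695.4351196289062, -23.94342803955078), 35.365352630615234) [  500   238   140   144 16235]
scene 579 all [[577.1, -56.5, 94.3], [598.2, 4.5, 170.9]] flange/tongue [[577.4, -55.4, 93.8], [598.2, 3.4, 118.0]]
side 428 all [[574.6, -54.4, 95.0], [594.2, 7.6, 170.5]] flange/tongue [[575.3, -54.8, 94.8], [591.7, 6.8, 117.8]]
```

Same-frame results: the tongue centre is about 1.7 mm behind the lip (from the guard's rear edge at -1), and I want about 3 mm for entry. The holder is about 1.9 mm too far towards +y of the keg. I correct both and lower the tongue into the mouth by feel.

```bash
python3 -m inch '[[[-0.1,0.07,0],[0,0,0],0],[[-0.2,0.13,0.1],[0,0,0],0],[[-0.2,0.13,0.3],[0,0,0],0],[[-0.2,0.13,0.5],[0,0,0],0],[[-0.2,0.13,0.7],[0,0,0],0],[[-0.2,0.13,0.9],[0,0,0],0],[[-0.2,0.13,1.1],[0,0,0],0],[[-0.2,0.13,1.1],[0,0,0],0],[[-0.2,0.13,1.1],[0,0,0],0]]'
python3 - <<'E'
from h import *
s=robot.sense(); print(s['time_s'],s['tool_pos'],s['tcp_rot'],s['wrist_force'],s['torque'],s['opening'])
for n in("wrist","side"):
    im,d=robot.capture(n); np.savez(f"{n}6.npz",im=im,d=d,s=s)
    a=im[:,:,::-1]
    sl={'wrist':(slice(180,300),slice(260,400)),'side':(slice(140,260),slice(260,390)),'scene':(slice(160,280),slice(280,410))}[n]
    cv2.imwrite(f"pics/c6{n}.png",cv2.resize(a[sl],None,fx=5,fy=5,interpolation=cv2.INTER_NEAREST))
s=robot.sense(); print(s['time_s'],s['tool_pos'],s['wrist_force'])
E
```

```text
time_s: 7.48
tool_pos: [587.8, -26.6, 121.3]
tcp_rot: [180.0, 0.0, 92.5]
wrist_force: [0.1, -0.2, -0.1]
opening: 0.084
7.475 [587.78307298 -26.57969357 121.31635755] [1.79995039e+02 2.89403445e-04 9.25222980e+01] [ 0.0976959  -0.23423869 -0.06537807] [0.00714581 0.00134557 0.03876582] 0.08449873132492995
7.575 [587.79410012 -26.57745805 121.37968348] [ 0.77000341 -0.76551043 -0.74841382]
```

View pics/c6wrist.png

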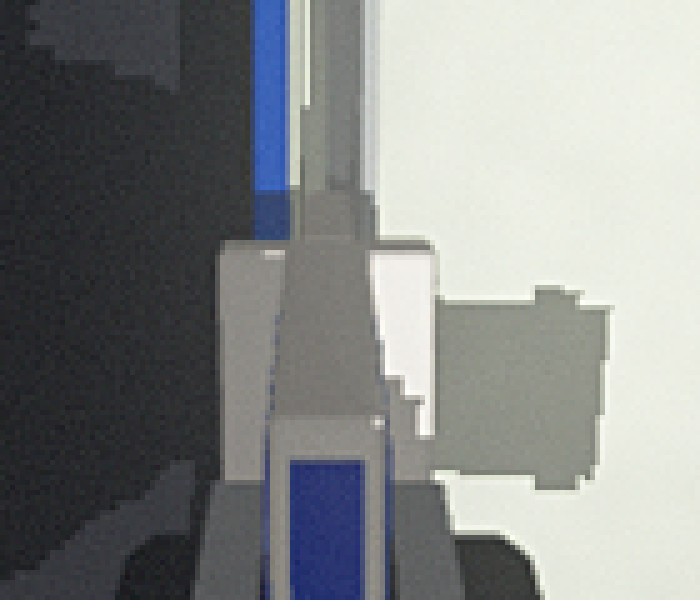

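View pics/c6side.png

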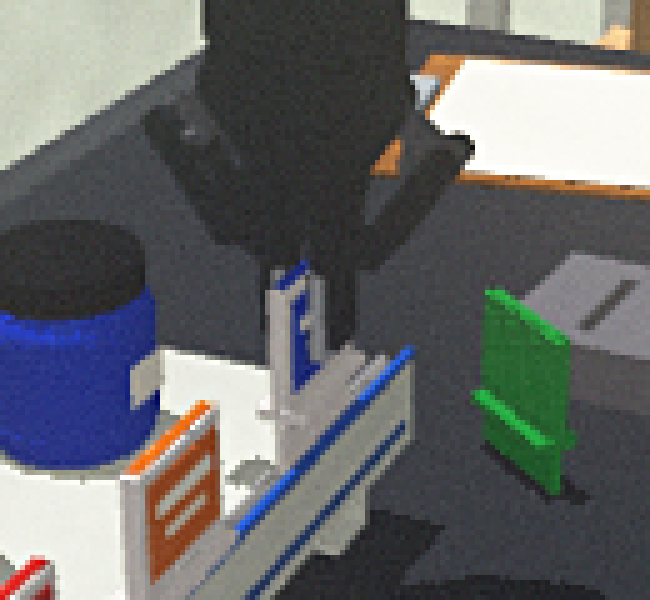

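No contact force yet. The tongue is in the mouth: its front is at crop column 302, behind the guard's rear edge at 291. I keep going down slowly.

```bash
python3 -m inch '[[[0,0,0.1],[0,0,0],0],[[0,0,0.2],[0,0,0],0],[[0,0,0.3],[0,0,0],0],[[0,0,0.4],[0,0,0],0],[[0,-0.02,0.5],[0,0,0],0],[[0,-0.02,0.6],[0,0,0],0],[[0,-0.02,0.7],[0,0,0],0],[[0,-0.02,0.8],[0,0,0],0],[[0,-0.02,0.8],[0,0,0],0]]'
python3 - <<'E'
from h import *
s=robot.sense(); print(s['time_s'],s['tool_pos'],s['tcp_rot'],s['wrist_force'],s['torque'],s['opening'])
E
```

```text
time_s: 8.7
tool_pos: [587.3, -26.7, 113.3]
tcp_rot: [-180.0, 0.0, 92.5]
wrist_force: [-3.6, 0.0, 4.3]
opening: 0.082
8.7 [587.26270571 -26.66641228 113.28964132] [-1.79969456e+02  7.85453403e-03  9.25166168e+01] [-3.60763947  0.02605474  4.29157556] [-0.02595436  0.92889615 -0.05593221] 0.08206082408002262
```

The bevel is felt: -3.6 N in x and 4.3 N up, with the tongue moving forward against the lip. I continue.

```bash
python3 -m inch '[[[0,-0.01,0.1],[0,0,0],0],[[0,-0.02,0.2],[0,0,0],0],[[0,-0.03,0.3],[0,0,0],0],[[0,-0.03,0.4],[0,0,0],0],[[0,-0.03,0.5],[0,0,0],0],[[0,-0.03,0.5],[0,0,0],0]]'
python3 - <<'E'
from h import *
s=robot.sense(); print(s['time_s'],s['tool_pos'],s['tcp_rot'],s['wrist_force'],s['torque'],s['opening'])
E
```

```text
time_s: 9.45
tool_pos: [587.2, -26.6, 108.1]
tcp_rot: [-180.0, -0.0, 92.5]
wrist_force: [-2.6, 0.2, 1.2]
opening: 0.087
9.45 [587.19492757 -26.64763085 108.07641521] [-1.79992635e+02 -1.98757177e-03  9.25194399e+01] [-2.5735813   0.17627997  1.1814328 ] [-0.06462629  0.60540536 -0.06050759] 0.08682226167772315
```

```bash
python3 -m inch '[[[0,-0.02,0.1],[0,0,0],0],[[0,-0.03,0.2],[0,0,0],0],[[0,-0.03,0.3],[0,0,0],0],[[0,-0.03,0.4],[0,0,0],0],[[0,-0.03,0.4],[0,0,0],0]]'
python3 - <<'E'
from h import *
s=robot.sense(); print(s['time_s'],s['tool_pos'],s['tcp_rot'],s['wrist_force'],s['torque'],s['opening'])
im,d=robot.capture("wrist"); P=cloud(cam('wrist',s),d); z=P[...,2]; m=masks(im)['blue'];m[:255]=0;m[395:]=0;m[:,:300]=0;m[:,350:]=0
print("held top z",np.median(z[m]))
E
```

```text
time_s: 10.07
tool_pos: [587.1, -26.6, 104.2]
tcp_rot: [180.0, -0.0, 92.5]
wrist_force: [-1.1, -0.2, 3.2]
opening: 0.085
10.075 [587.12231922 -26.61200993 104.23749233] [ 1.79979776e+02 -1.04711572e-03  9.25233587e+01] [-1.12926065 -0.18102516  3.18155218] [-0.10879031  0.36251379 -0.09074918] 0.08509531350396507
held top z 141.74629413901079
```

```bash
python3 -m inch '[[[0,0,0.05],[0,0,0],0],[[0,0,0.1],[0,0,0],0],[[0,0,0.15],[0,0,0],0],[[0,0,0.15],[0,0,0],0]]'; python3 -m inch '[[[0,0,0.05],[0,0,0],0],[[0,0,0.1],[0,0,0],0],[[0,0,0.1],[0,0,0],0]]'
```

```text
time_s: 10.62
tool_pos: [587.2, -26.6, 103.3]
tcp_rot: [180.0, 0.0, 92.5]
wrist_force: [-2.2, 0.1, 7.8]
opening: 0.085
time_s: 11.0
tool_pos: [587.2, -26.5, 103.2]
tcp_rot: [179.9, 0.0, 92.5]
wrist_force: [-5.6, 0.1, 15.5]
opening: 0.084
```

It came to a firm stop: z held at 103.2 while the force rose to 15.5 N. I check seat height, gap to the lip and centring in the pictures.

```bash
cat > chk.py <<'E'
from h import *
import sys
t=sys.argv[1]
s=robot.sense(); print(s['time_s'],s['tool_pos'],s['tcp_rot'],s['wrist_force'],s['torque'])
sl={'wrist':(slice(180,300),slice(260,400)),'side':(slice(140,260),slice(260,390)),'scene':(slice(180,300),slice(290,420))}
for n in("wrist","side","scene"):
    im,d=robot.capture(n); np.savez(f"{n}{t}.npz",im=im,d=d,s=s); a=im[:,:,::-1]
    cv2.imwrite(f"pics/w{t}{n}.png",a);cv2.imwrite(f"pics/c{t}{n}.png",cv2.resize(a[sl[n]],None,fx=5,fy=5,interpolation=cv2.INTER_NEAREST))
    c=cam(n,s);P=cloud(c,d);z=P[...,2];M=masks(im)
    for k,y0 in(("blue",-27),("orange",90),("red",206)):
        m=M[k]&(z>137)&(z<147)&(np.abs(P[...,1]-y0)<36)&(P[...,0]>565)&(P[...,0]<600)
        v,u=np.nonzero(m)
        if len(u)>12:
            Q=plane(c,np.c_[u,v],141)[:,:2].astype(np.float32);print(n,k,len(u),"z",np.median(z[m]).round(2),"xy",Q.mean(0),"rect",cv2.minAreaRect(Q)[0],cv2.minAreaRect(Q)[1],"y",Q[:,1].min(),Q[:,1].max())
    k=(z>139)&(z<148)&(np.hypot(P[...,0]-697,P[...,1]+23)<45)&(im.max(2)<90);v,u=np.nonzero(k);Q=plane(c,np.c_[u,v],143.8)[:,:2].astype(np.float32);print(n,"lid",cv2.minEnclosingCircle(Q))
s=robot.sense();print(s['wrist_force'],s['tool_pos'])
E
python3 chk.py 7
```

```text
11.0 [587.21557495 -26.54901886 103.22360055] [1.79947204e+02 3.28071859e-02 9.25212530e+01] [-5.59932605  0.14227561 15.53664043] [-0.20618362  1.39518812 -0.05693604]
wrist blue 1582 z 140.79 xy [586.0219   -22.043964] rect (586.8560791015625, -23.445451736450195) (6.429084300994873, 44.80046844482422) y -45.924812 -1.0074031
wrist orange 1145 z 140.93 xy [582.01263  69.3979 ] rect (582.7300415039062, 69.34564971923828) (6.215956687927246, 15.996803283691406) y 61.242878 77.355934
wrist lid ((692.11669921875, -23.569995880126953), 33.779510498046875)
side blue 17 z 141.76 xy [586.616    -13.473755] rect (586.5806884765625, -14.689647674560547) (3.574625015258789, 27.96626853942871) y -28.51887 -0.7368421
side orange 53 z 141.91 xy [581.969    91.28066] rect (582.0833740234375, 90.00602722167969) (4.917313575744629, 55.68072509765625) y 62.284164 117.93469
side red 62 z 141.91 xy [577.05194 206.01057] rect (576.9168701171875, 206.67608642578125) (4.389952659606934, 53.51679611206055) y 179.8298 233.41034
side lid ((696.6972045898438, -16.924470901489258), 38.31979751586914)
scene blue 27 z 141.5 xy [585.9284   -13.223273] rect (586.0441284179688, -13.18111515045166) (20.614912033081055, 5.642068386077881) y -23.483913 -2.8776796
scene orange 99 z 141.53 xy [581.3669   89.42601] rect (581.5914306640625, 89.01902770996094) (6.111064910888672, 54.906410217285156) y 61.5517 116.50984
scene red 129 z 141.42 xy [576.40753 205.81374] rect (576.4070434570312, 205.466064453125) (5.377193927764893, 54.10407257080078) y 178.43117 232.49156
scene lid ((700.428955078125, -22.489276885986328), 36.25229263305664)
[-4.52606928 -0.3817965  15.75636767] [587.22587507 -26.57711715 103.22371261]
```

View pics/c7wrist.png

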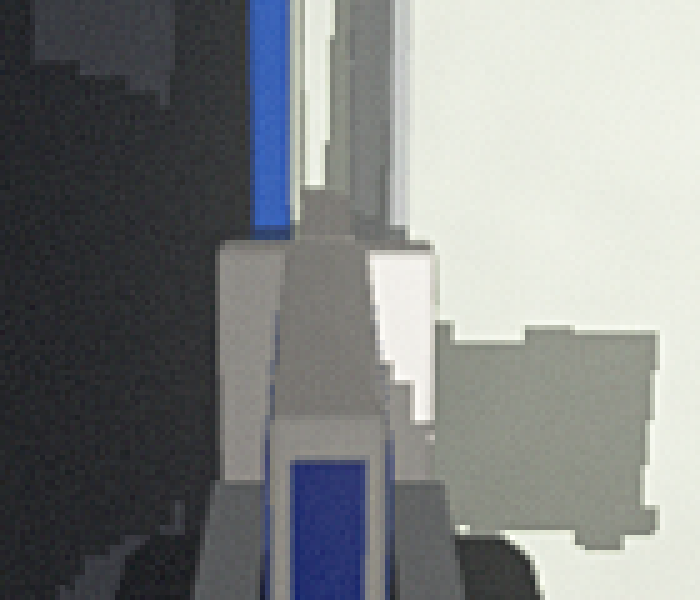

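View pics/c7side.png

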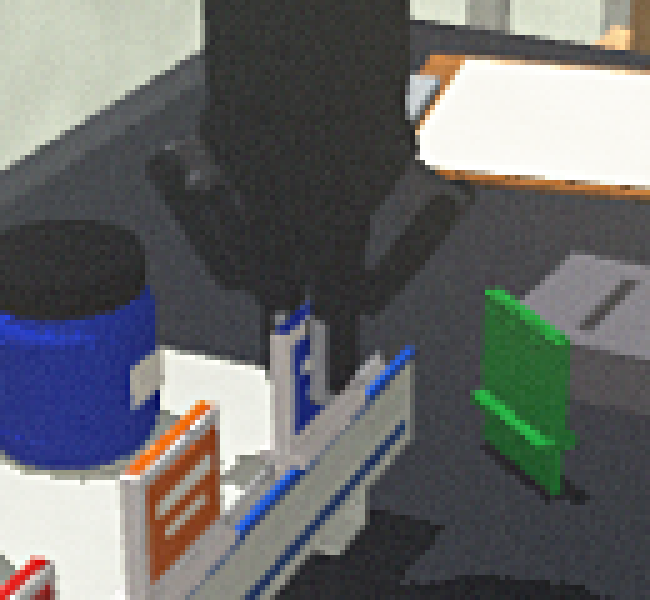

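View pics/c7scene.png

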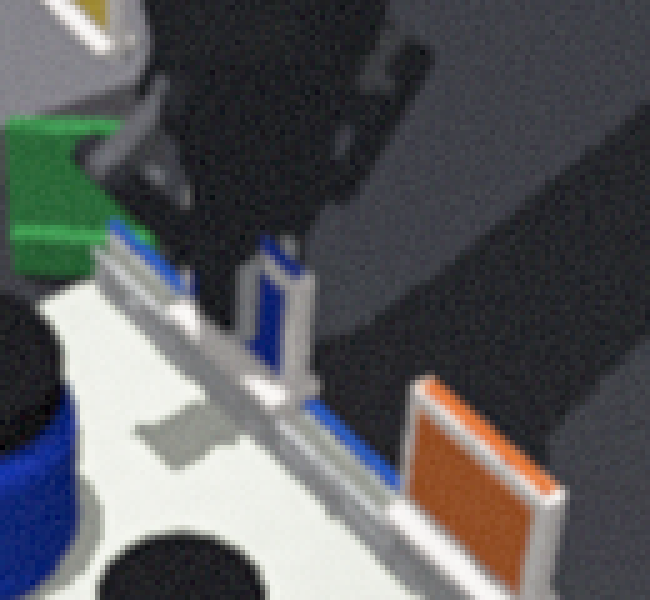

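The seat is good. The blue plate's top matches the orange one's height to 0.15 mm in the wrist and side views and 0.03 mm in the scene view. It lies in line with orange at the shelf's 2.5° yaw and is within 0.7 mm of the keg's centre. The remaining -5 N in x says the arm carries part of the strip's push, so I ease 0.4 mm towards the lip, keep pushing and hold.

```bash
python3 -m inch '[[[0,-0.02,0],[0,0,0],0],[[0,-0.04,0],[0,0,0],0],[[0,-0.04,0],[0,0,0],0],[[0,-0.04,0],[0,0,0],0],[[0,-0.04,0],[0,0,0],0],[[0,-0.04,0],[0,0,0],0]]'; python3 chk.py 8
```

```text
time_s: 11.9
tool_pos: [587.2, -26.6, 103.2]
tcp_rot: [179.9, 0.0, 92.5]
wrist_force: [-4.5, -0.6, 14.1]
opening: 0.083
11.9 [587.1765985  -26.58594853 103.20529314] [1.79904993e+02 2.95738134e-02 9.25202505e+01] [-4.46646767 -0.56349288 14.11237366] [-0.1649992   1.07233389 -0.08267357]
wrist blue 1582 z 140.75 xy [585.95856  -22.047493] rect (586.7909545898438, -23.474292755126953) (6.433521270751953, 44.78932189941406) y -45.94816 -1.041934
wrist orange 1160 z 140.89 xy [582.0178   69.56259] rect (582.8446044921875, 69.29844665527344) (6.250412464141846, 15.973428726196289) y 61.199383 77.395584
wrist lid ((693.7159423828125, -22.9190673828125), 34.00431442260742)
side blue 16 z 141.79 xy [586.44745  -12.533435] rect (586.4390258789062, -12.610995292663574) (3.5746023654937744, 23.799312591552734) y -24.483635 -0.7368421
side orange 53 z 141.94 xy [581.969    91.28066] rect (582.0833740234375, 90.00602722167969) (4.917313575744629, 55.68072509765625) y 62.284164 117.93469
side red 64 z 141.9 xy [576.9556 206.3645] rect (576.9168701171875, 206.67608642578125) (4.389952659606934, 53.51679611206055) y 179.8298 233.41034
side lid ((696.0271606445312, -17.754892349243164), 38.21146011352539)
scene blue 25 z 141.55 xy [585.8232   -12.689629] rect (586.0572509765625, -12.765334129333496) (19.78293228149414, 5.642068386077881) y -22.607674 -2.8776796
scene orange 93 z 141.46 xy [581.24884   89.121315] rect (581.2796020507812, 88.66679382324219) (5.4818644523620605, 54.216732025146484) y 61.5517 115.73596
scene red 130 z 141.4 xy [576.43555 205.6552 ] rect (576.4306030273438, 205.46734619140625) (5.413277626037598, 54.10362243652344) y 178.43117 232.49156
scene lid ((701.99609375, -23.416982650756836), 36.17542266845703)
[-3.20636817 -0.61822638 14.25846894] [587.1720483  -26.59177011 103.19822231]
```

```bash
python3 -m inch '[[[0,-0.02,0.01],[0,0,0],0],[[0,-0.02,0.01],[0,0,0],0],[[0,-0.02,0.01],[0,0,0],0],[[0,-0.02,0.01],[0,0,0],0],[[0,-0.02,0.01],[0,0,0],0],[[0,-0.02,0.01],[0,0,0],0]]'; python3 -m inch '[[[0,0,0],[0,0,0],0],[[0,0,0],[0,0,0],0],[[0,0,0],[0,0,0],0],[[0,0,0],[0,0,0],0]]'
```

```text
time_s: 12.8
tool_pos: [587.2, -26.6, 103.2]
tcp_rot: [179.9, 0.0, 92.5]
wrist_force: [-3.4, -0.8, 15.4]
opening: 0.086
time_s: 13.3
tool_pos: [587.2, -26.6, 103.2]
tcp_rot: [179.9, 0.0, 92.5]
wrist_force: [-3.6, -0.6, 14.7]
opening: 0.085
```

View pics/w8side.png

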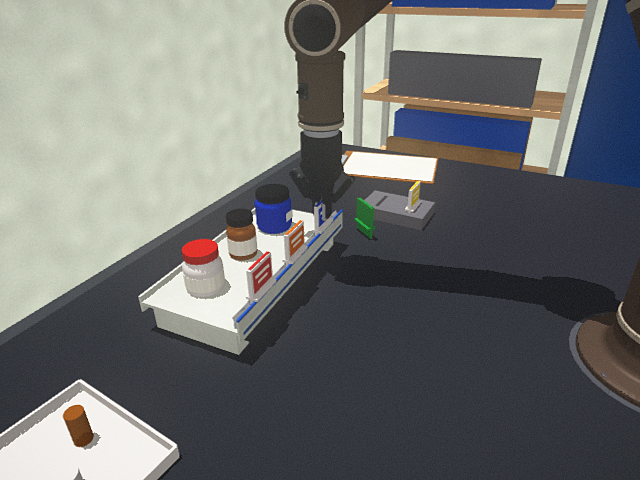

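The force is steady at about 15 N. The side view shows the blue holder seated at (320,212), in line with the orange and red ones. The keg at (273,208), the other jars, the yellow holder at (414,197) and the green one are all where they were. I hand in.

```bash
python3 -c "
from rig import robot
print(robot.hand_in()); print(robot.sense()['wrist_force'])"
```

```text
the job is handed in; nothing more can be done
None
the job is handed in; nothing more can be done
```

The blue-card holder is in the lip in front of the blue keg, card facing out. I handed in at about 13.3 s with the gripper still holding it down. I pinched it across its faces, lifted it out of the stand and felt it past the sprung strip until the flange stopped firmly on the lip.

- **Seat:** the arm stopped at TCP z 103.2 while the force rose. The plate's top is within 0.15 mm of the fitted orange holder's height in all three views.
- **Position:** it lines up with the orange holder at the shelf's 2.5° angle. It is within about 0.7 mm of the keg's centre; the cameras disagree by 1–3 mm in absolute position, so I used same-camera comparisons.
- **Push:** the last readings were 14.7–15.4 N, steady. The most I read at any point was about 16 N.
- **Side force:** about 3.5 N towards the robot remained. I eased the holder towards the lip, but it barely moved, so the arm still carries part of the strip's push.
- **Bystanders:** the jars and the yellow-card and green holders look unmoved in the last side view. I did not measure them again, except the keg's lid. The lid readings in the last frames scattered by a few mm because the gripper partly hid it.

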